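Take the saucepan off the boil

TASK

The saucepan in the workshop's tea corner has boiled long enough: slide it across the hob from the large ring to the small one, keeping it flat on the glass and its lid on, so that its base stands wholly inside the small ring. Turn off the large ring, whose knob is the one directly in front of it, and leave the small ring's knob set as it is. Don't knock the wire rack overhead or shift the other things standing about.

Things in the scene. Friction and masses are not known exactly. Their poses are not given: they have to be found in the camera images.
- hob: Two-ring glass hob, fixed, 370 mm deep (x, away from the robot), 580 mm wide (y, to the left); flat black glass top 62 mm above the bench. Origin on the bench under its centre. Ring centres 30 mm behind its middle, 145 mm left and right; knobs 140 mm in front of its middle, 145 mm left and right: left knob for left ring, right for right
- ring_large: The larger ring printed on the glass, 210 mm across, with a small cross at its centre. It is the left or the right one. Origin at its centre, on the glass. The saucepan starts on it
- ring_small: The smaller ring printed on the glass, 165 mm across, with a small cross at its centre, beside the large one (centres 290 mm apart). Origin at its centre, on the glass. Empty at the start
- pan: Steel saucepan with lid, about 0.9 kg together. Base 140 mm across, body 152 mm across, 90 mm high. Origin at the centre of its underside, z up. Its straight round steel handle, 20 mm thick, sticks out along its y (roughly to the left) from 88 to 215 mm from the pan's axis, 68 mm above the underside at the root, 78 mm at the end
- pan_handle (a point): Middle of the saucepan's handle, on its axis, 152 mm from the pan's axis along the pan's y, 73 mm above its underside; the handle runs along y of this point
- pan_lid: The saucepan's loose steel lid, 158 mm across, with a 32 mm black knob whose top is 34 mm above the pan's rim. It lies on the rim, held in place by a 6 mm deep flange inside it with 3 mm play all round. Origin at the centre of its rim underside, 90 mm above the pan's underside when seated
- knob_left (a joint): Turn of the hob's left knob, rad: 0 = off (end stop), grows clockwise seen from above. At 0 the bar lies along the hob's x and its black pointer line points straight away from the robot; it takes about 0.03 N m to turn and stays where it is left. Starts turned on
- knob_right (a joint): Turn of the hob's right knob, the same in all respects. Starts turned on
- knob_left_grip (a point): On the left knob's vertical axis, 24 mm above the glass. The knob is an upright aluminium bar 44 mm long, 13 mm wide, its top 34 mm above the glass, on a 42 mm disc 6 mm high; x of this point runs along the bar to the end with the pointer line and turns with the knob
- knob_right_grip (a point): The same point of the right knob
- knob_left_pointer (a point): Pointer end of the left knob's bar, 20 mm from its axis, 24 mm above the glass
- knob_right_pointer (a point): Pointer end of the right knob's bar, 20 mm from its axis, 24 mm above the glass
- rack: Fixed chrome wire rack astride the hob. See-through wire deck 1040 mm wide (y), 300 mm deep, underside 370 mm above the bench: its front edge runs over the front part of the rings and just over the pan's handle, the knobs are in front of it. Origin on the bench under the middle of the deck's front edge, x away from the robot. Four 25 mm posts 510 mm to left and right, 15 and 285 mm behind the front edge, 460 mm high
- kettle: Bystander: stovetop steel kettle, 180 mm wide, 175 mm high over its black bail handle, on the bench to the left; origin under its centre
- mug: Bystander: white mug, 80 mm wide, 95 mm high, on the bench to the right of the hob; origin under its centre
- tea_tin: Bystander: tea tin, 80 x 100 x 122 mm, on the bench just right of the hob; origin under its centre
- spoon_rest: Bystander: shallow round dish, 84 mm wide, 14 mm high, standing on the hob glass midway between the two knobs; origin under its centre
- glue_bottle: Bystander: glue bottle, 64 mm wide, 190 mm high, on the bench to the right; origin under its centre
- tape_measure: Bystander: tape measure, 72 x 40 x 58 mm, on the bench near the front left corner of the hob; origin under its centre
There are look-alikes about, which are no part of the job. What is shaped like the pan_lid but blue is not meant.

How it is judged:
By the outcome, as a careful person would: the job done as asked, in the order asked, and still so for the second after the job is handed in, with the robot touching nothing.
It also fails if it takes over 69 s, if anything falls off the work surface, if the arm or the gripper's body presses on something with over 40 N, if the wrist force passes 120 N, or if a joint passes its speed limit or range.

ROBOT

A 6-joint arm with a two-finger parallel gripper is mounted at the origin on the work surface. World frame = base frame: x ahead of the robot, y to its left, z up, the work surface at z = 0. Lengths are in m, angles in degrees, forces in N, time in s.
With the tool pointing down it reaches from about 0.325 to 0.85 m from the base axis. Payload 15.5 kg.
Tool frame: the origin (TCP) lies at the very end of the fingers, on their centre line; the grasp point (between the pads) lies arm.grip_depth behind it (arm.grip_depth is the distance from the TCP to the grasp point, in m); z points along the fingers, y is the direction in which the jaws open and shut (so a half turn about z gives the same grasp; the last joint's range is limited). The gripper opens to 91 mm and grips with 3 to 60 N. Pads are 32 mm wide; open, the fingers measure 118 mm over their backs; the gripper's body (76 mm by 178 mm) begins 60 mm behind the grasp point.
Start: joints at [-82.363, 28.281, 77.091, -0, 74.628, -5.472], TCP at [0.142, -0.609, 0.214] pointing down, gripper open.
Joint ranges: [-166.48, 166.48], [-47.26, 123.95], [12.59, 153.08], [-70.14, 250.14], [6.76, 159.57], [-176.63, 176.63]. Speed limits (degrees/s): [108.29, 108.29, 147.25, 172.46, 172.46, 172.46].

INTERFACE

Orientations are given as a 3x3 rotation matrix whose columns are the frame's x, y, z axes.
In Python, from rig import arm gives the robot as it stands. Calls block until the motion is done:
- arm.move_to(position, orientation): joint-space move of the TCP to a pose.
- arm.move_l(position, orientation=None, feed=0.15): straight line of the TCP; orientation=None keeps the orientation; feed is the mean speed in m/s.
- arm.move_joints(angles): joint-space move.
- arm.grip(opening): finger opening in m; the grip force is fixed at half the most; returns when the fingers have stopped.
- arm.sleep(seconds).
- arm.solve_ik(position, orientation): joint angles nearest the present ones, or None.
- arm.snapshot(name): name is "side" or "top" or "wrist"; returns the picture (420x560x3 uint8, red, green, blue); there is no depth.
- arm.get_calibration(name): a dict with "intrinsics" (3x3 intrinsics, pixels), "cam_to_world" (4x4, takes a point from camera to world coordinates). Camera axes: x right, y down, z forward; pixel columns grow to the right and rows downward; lengths in m; the calibration is good to about 2 mm. A picture is of the moment at which its call begins: read the wrist's pose just before it. get_calibration takes no time and is no camera call; for the wrist camera it gives the pose at the moment of the call.
A pose or a line that the arm cannot do raises arm.Unreachable and nothing moves.
- arm.sign_off(): hands the job in, once; it reports no verdict.
Readings, each from a call of its own:
- arm.current_t(): time.
- arm.current_joint_positions(): joint angles.
- arm.current_dq(): joint speeds.
- arm.current_tau(): joint torques, N m.
- arm.current_ee_pos(): TCP position.
- arm.current_tool_rot(): TCP orientation.
- arm.current_force(): force on the tool from outside, world axes, zero at the start.
- arm.current_torque(): the same for the moment, N m.
- arm.current_width(): finger opening in m.
Only numpy, scipy, OpenCV 4.12 (cv2) and the standard library are available. Lean on these libraries where they do the work, as an engineer would, in place of code of your own. Each camera call takes 0.05 s, during which the arm holds its last target.

## Working session

There is one attempt and no reset: what is moved stays moved. The work goes in short steps, each a Python script; the robot and the scene stay as the last script left them, time stands still between calls to the robot, and variables do not carry over. Pictures are saved under pics/ and viewed, and the job is handed in when it is done.

```bash
mkdir -p pics; ls; python3 - <<'E'
from rig import arm
import cv2,numpy as np
print(arm.current_t(),arm.grip_depth,arm.current_width())
for n in ["side","top","wrist"]:
    c=arm.get_calibration(n); print(n,np.round(c["intrinsics"],1).tolist(),np.round(c["cam_to_world"],3).tolist())
    cv2.imwrite(f"pics/{n}0.png",arm.snapshot(n)[:,:,::-1])
print(arm.current_t())
E
```

```text
pics
0.0 0.0188 0.09114501017400935
side [[386.4, 0.0, 274.5], [0.0, 386.4, 216.3], [0.0, 0.0, 1.0]] [[-0.722, -0.368, 0.586, -0.322], [-0.692, 0.369, -0.62, 0.708], [0.012, -0.854, -0.521, 0.795], [0.0, 0.0, 0.0, 1.0]]
top [[516.4, 0.0, 282.0], [0.0, 516.4, 207.5], [0.0, 0.0, 1.0]] [[0.011, -0.995, 0.1, 0.302], [-1.0, -0.01, 0.011, -0.075], [-0.01, -0.1, -0.995, 1.653], [0.0, 0.0, 0.0, 1.0]]
wrist [[367.7, 0.0, 281.3], [0.0, 367.7, 205.8], [0.0, 0.0, 1.0]] [[0.227, -0.936, -0.268, 0.218], [-0.974, -0.219, -0.061, -0.591], [-0.001, 0.275, -0.961, 0.385], [0.0, 0.0, 0.0, 1.0]]
0.15
```

View pics/top0.png

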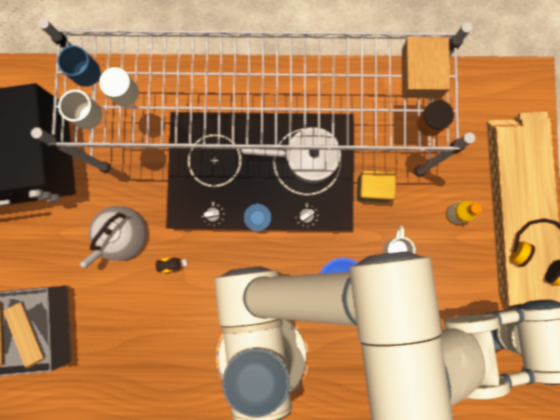

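View pics/side0.png

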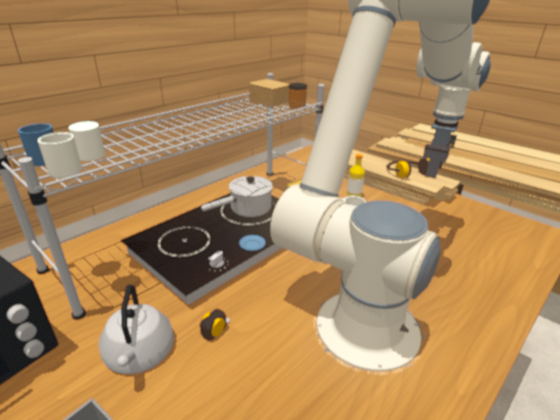

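View pics/wrist0.png

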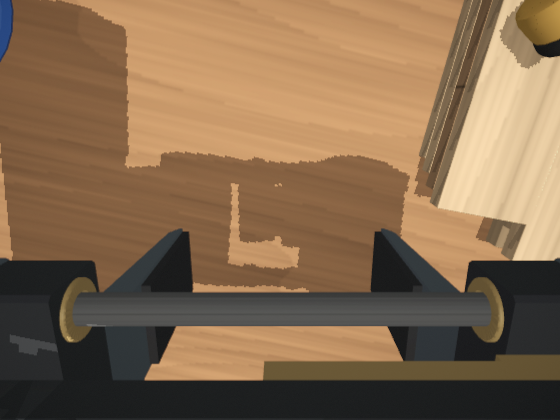

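```bash
cat > h.py <<'E'
import cv2,numpy as np
def ray(c,u,v):
    K=c["intrinsics"];T=np.array(c["cam_to_world"])
    d=T[:3,:3]@np.linalg.solve(K,[u,v,1.]); return T[:3,3],d
def onz(c,u,v,z):
    o,d=ray(c,u,v); return o+d*(z-o[2])/d[2]
def proj(c,p):
    T=np.linalg.inv(c["cam_to_world"]); q=T[:3,:3]@np.array(p)+T[:3,3]; q=c["intrinsics"]@q; return q[:2]/q[2]
E
python3 - <<'E'
from rig import arm
from h import *
im=cv2.imread("pics/top0.png")
def up(n,x0,y0,x1,y1,f):
    cv2.imwrite(n,cv2.resize(im[y0:y1,x0:x1],None,fx=f,fy=f,interpolation=cv2.INTER_CUBIC))
up("pics/top0c.png",160,105,360,240,4)
im=cv2.imread("pics/side0.png"); up("pics/side0c.png",120,170,300,290,4)
c=arm.get_calibration("top")
for n,u,v,z in [("hobFL",167,231,.062),("hobFR",353,231,.062),("hobBL",170,113,.062),("hobBR",353,114,.062),("ringS",214,160,.062),("knobL",211,215,.096),("knobR",307,215,.096),("lidknob",314,152,.186),("rackFL",54,147,.37),("rackFR",458,147,.37)]:
    print(n,onz(c,u,v,z).round(3))
E
```

```text
hobFL [0.385 0.297 0.062]
hobFR [ 0.391 -0.276  0.062]
hobBL [0.759 0.3   0.062]
hobBR [ 0.76  -0.277  0.062]
ringS [0.609 0.157 0.062]
knobL [0.434 0.157 0.096]
knobR [ 0.436 -0.133  0.096]
lidknob [ 0.611 -0.149  0.186]
rackFL [0.579 0.52  0.37 ]
rackFR [ 0.588 -0.502  0.37 ]
```

View pics/top0c.png

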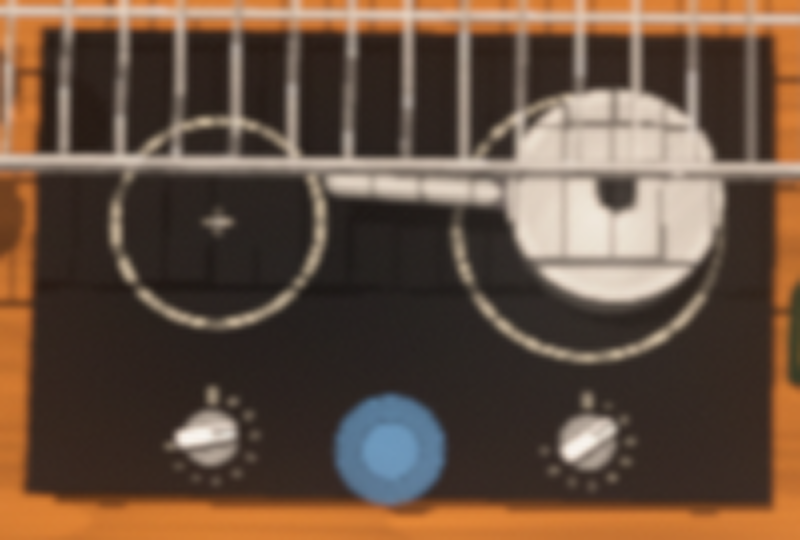

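View pics/side0c.png

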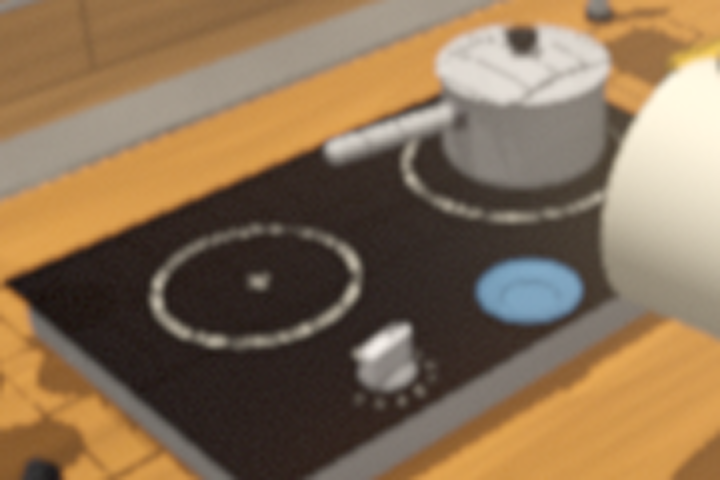

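```bash
cat >> h.py <<'E'
def tilt(t):
    # tool pointing forward-down, camera on +x side, jaw along y
    t=np.radians(t); z=np.array([np.sin(t),0,-np.cos(t)]); x=np.array([np.cos(t),0,np.sin(t)])
    return np.column_stack([x,np.cross(z,x),z])
E
python3 - <<'E'
from rig import arm
from h import *
print(np.round(arm.current_tool_rot(),3).tolist())
R=tilt(25)
T=np.array(arm.get_calibration("wrist")["cam_to_world"]); Rt=np.array(arm.current_tool_rot());p=np.array(arm.current_ee_pos())
print("cam in tool",(Rt.T@(T[:3,3]-p)).round(3),(Rt.T@T[:3,2]).round(3))
for P in [(.40,0,.36),(.42,-.03,.33)]:
    print(arm.solve_ik(P,R))
# grasp IK feasibility
t=np.radians(45); z=np.array([np.sin(t),0,-np.cos(t)])
for s in (1,-1):
    x=np.array([0,s,0]);Rg=np.column_stack([x,np.cross(z,x),z])
    for y in (0,.15,.31): print(s,y,arm.solve_ik(np.array([.615,y,.135])+.0188*z,Rg))
c=arm.get_calibration("top")
for n,u,v,zz in [("lidc",314.5,154.2,.155),("handle end",160+327/4,105+183/4,.14),("root",160+500/4,105+192/4,.13),("ringL",307,161.5,.062)]: print(n,onz(c,u,v,zz).round(4))
E
```

```text
[[0.974, 0.227, -0.0], [0.227, -0.974, 0.001], [0.0, -0.001, -1.0]]
cam in tool [ 0.078 -0.    -0.171] [-0.275 -0.     0.961]
[-13.73840831 -12.07432222 108.56177627   6.70206623  59.31630366
  74.0747558 ]
[-18.94616317  -8.09278953 110.51610528   9.74346888  54.17302669
  66.97874123]
1 0 [  -9.04948863   31.08743306  122.40581808  160.22325431   19.19014829
 -167.66896886]
1 0.15 [ 13.18709994  31.8752437  118.43120458 213.06512403  17.19752856
 157.52921414]
1 0.31 None
-1 0 [ -9.04948863  31.08743306 122.40581808 160.22325431  19.19014829
  12.33103114]
-1 0.15 [ 13.18709994  31.8752437  118.43120458 213.06512403  17.19752856
 -22.47078586]
-1 0.31 None
lidc [ 0.6111 -0.152   0.155 ]
handle end [0.6228 0.0639 0.14  ]
root [ 0.6192 -0.065   0.13  ]
ringL [ 0.607  -0.1336  0.062 ]
```

```bash
cat >> h.py <<'E'
def rg(t,yaw,s=1,slope=4.5):
    # tool x along s*handle dir (handle yawed by yaw deg from +y, ccw), z fwd-down tilt t from vertical
    a=np.radians(yaw);b=np.radians(slope);t=np.radians(t)
    h=np.array([-np.sin(a)*np.cos(b),np.cos(a)*np.cos(b),np.sin(b)])
    f=np.array([np.cos(a),np.sin(a),0.]); n=np.cross(f,h)  # up-ish
    n=n if n[2]>0 else -n
    z=np.sin(t)*f-np.cos(t)*n; x=s*h
    return np.column_stack([x,np.cross(z,x),z])
E
python3 - <<'E'
from rig import arm
from h import *
H0=np.array([.611,-.152,.062]);H1=np.array([.609,.157,.062])
for t in (20,30,40,45,50,55,60,65):
  for yaw1 in (-3,10,20,30):
    out=[]
    for k in np.linspace(0,1,6):
        yaw=-3.2+k*(yaw1+3.2); a=np.radians(yaw)
        P=H0+k*(H1-H0)+np.array([-np.sin(a)*.152,np.cos(a)*.152,.073])
        R=rg(t,yaw,-1); q=arm.solve_ik(P+.0188*R[:,2],R)
        out.append("None" if q is None else ",".join("%d"%v for v in q))
    print(t,yaw1," | ".join(out))
E
```

```text
20 -3 -8,27,101,11,31,165 | -1,28,101,7,30,176 | 5,28,100,2,30,-173 | 11,29,98,-1,31,-162 | 18,30,95,-5,33,-153 | 24,32,91,-8,36,-145
20 10 -8,27,101,11,31,165 | -2,27,102,9,30,171 | None | None | 16,29,99,1,31,-171 | 22,30,96,0,32,-166
20 20 -8,27,101,11,31,165 | -2,27,103,11,30,167 | 3,27,103,10,29,169 | 9,27,103,9,29,171 | 15,27,101,8,30,173 | 20,28,100,7,31,175
20 30 -8,27,101,11,31,165 | -3,27,103,13,30,163 | 2,26,104,13,30,161 | 7,26,105,14,30,160 | 13,26,104,15,30,158 | 18,27,103,15,31,157
30 -3 -9,27,110,28,14,149 | -1,27,109,13,12,170 | 6,28,108,-3,13,-165 | 13,29,105,-17,15,-146 | 20,30,102,-24,19,-133 | 26,32,98,-28,23,-125
30 10 -9,27,110,28,14,149 | -2,27,110,21,13,159 | 4,27,110,12,12,172 | 11,27,109,2,12,-174 | 18,28,107,-6,14,-162 | 24,29,104,-11,16,-154
30 20 -9,27,110,28,14,149 | -3,26,111,27,13,151 | 3,26,111,25,12,154 | 9,26,111,21,12,159 | 15,27,110,17,12,164 | 21,28,108,14,13,169
30 30 -9,27,110,28,14,149 | -4,26,112,33,14,143 | 1,26,113,36,13,139 | 6,26,113,38,14,136 | 12,26,112,39,15,134 | 17,26,111,38,16,133
40 -3 -9,29,118,132,10,45 | 0,29,117,164,7,19 | 7,2
[... 2330 characters left out ...]
3,133,177,56,5 | 17,42,131,179,54,5 | 23,42,129,180,51,5
60 30 -9,42,131,170,54,6 | -5,43,134,168,57,5 | 0,43,135,166,59,5 | 4,43,135,165,59,5 | 9,43,135,163,58,5 | 13,43,133,160,57,6
65 -3 -9,48,134,171,67,4 | 1,47,133,182,65,5 | 12,46,130,193,62,4 | 21,45,126,204,57,1 | 30,45,121,215,53,-3 | 37,45,115,226,50,-10
65 10 -9,48,134,171,67,4 | -1,48,134,177,67,4 | 7,47,133,183,66,5 | 16,47,131,189,64,4 | 24,46,128,195,60,3 | 31,45,125,200,56,1
65 20 -9,48,134,171,67,4 | -3,48,135,173,69,4 | 3,48,136,175,70,4 | 10,48,135,178,69,4 | 17,48,133,180,67,4 | 23,47,131,181,63,4
65 30 -9,48,134,171,67,4 | -5,49,136,169,70,3 | 0,50,137,168,72,3 | 4,50,138,166,73,2 | 9,49,137,164,72,2 | 13,49,136,162,69,3
```

```bash
python3 - <<'E'
from rig import arm
from h import *
p=np.array(arm.current_ee_pos()); 
arm.move_l(p+[0.0,0,.15],feed=.25)
arm.move_to([.40,0,.36],tilt(25))
c=arm.get_calibration("wrist"); import pickle; pickle.dump(c,open("w1.pkl","wb"))
im=arm.snapshot("wrist")[:,:,::-1]; cv2.imwrite("pics/w1.png",im)
ct=arm.snapshot("top")[:,:,::-1]; cv2.imwrite("pics/top1.png",ct)
print(arm.current_t(),arm.current_ee_pos(),np.round(arm.current_joint_positions(),1),arm.current_force())
for n,P in [("knobR",(.436,-.133,.096)),("handle",(.62,0,.135))]: print(n,proj(c,P))
for P in [(.40,0,.36),(.42,0,.33),(.45,0,.30),(.5,0,.25),(.53,0,.22)]:
  for t in (30,40,50): 
    R=rg(t,-3,-1); q=arm.solve_ik(P,R); print(P,t,None if q is None else np.round(q))
E
```

```text
3.3417 [ 0.40031218 -0.00045006  0.36002907] [-13.8 -12.  108.5   6.7  59.3  74.1] [ 0.35181312 -0.21125688 -1.12489602]
knobR [389.33296502 233.97021186]
handle [281.2505042   78.62719413]
(0.4, 0, 0.36) 30 [-19. -14. 112.  15.  55. 159.]
(0.4, 0, 0.36) 40 [-23. -19. 120.  24.  44. 149.]
(0.4, 0, 0.36) 50 [-29. -21. 129.  43.  34. 128.]
(0.42, 0, 0.33) 30 [-18. -10. 115.  15.  48. 159.]
(0.42, 0, 0.33) 40 [-21. -14. 123.  26.  36. 148.]
(0.42, 0, 0.33) 50 [-25. -15. 132.  52.  25. 120.]
(0.45, 0, 0.3) 30 [-16.  -5. 116.  15.  42. 159.]
(0.45, 0, 0.3) 40 [-18.  -7. 124.  29.  28. 145.]
(0.45, 0, 0.3) 50 [-21.  -7. 133.  72.  17. 100.]
(0.5, 0, 0.25) 30 [-13.   4. 116.  17.  32. 158.]
(0.5, 0, 0.25) 40 [-15.   4. 125.  42.  16. 133.]
(0.5, 0, 0.25) 50 [-16.   7. 134. 127.  16.  46.]
(0.53, 0, 0.22) 30 [-12.  10. 116.  19.  26. 157.]
(0.53, 0, 0.22) 40 [-13.  10. 124.  59.  12. 117.]
(0.53, 0, 0.22) 50 [-14.  14. 134. 146.  21.  29.]
```

View pics/w1.png

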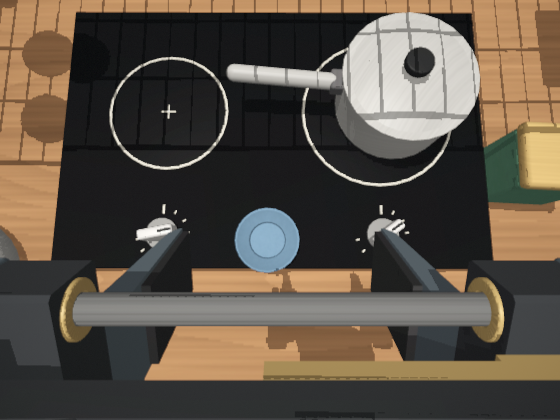

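```bash
python3 - <<'E'
from h import *
import pickle
c=pickle.load(open("w1.pkl","rb"))
im=cv2.imread("pics/w1.png")
a=cv2.resize(im[10:170,100:300],None,fx=4,fy=4,interpolation=cv2.INTER_CUBIC)[:600]
cv2.imwrite("pics/w1a.png",a)
b=cv2.resize(im[200:260,340:430],None,fx=7,fy=7,interpolation=cv2.INTER_CUBIC); cv2.imwrite("pics/w1b.png",b)
for n,u,v,z in [("cross",168.5,111.5,.062),("hTip",229,71.5,.14),("h1",245,73,.138),("h2",325,80.5,.131),("lidknob",419,59,.186),("hobFR",492,268,.062),("hobBL",76,13,.062),("hobBR",469,13,.062),("knobR",383,230,.096),("knobRdisc",383,233,.068)]:
    print(n,onz(c,u,v,z).round(4))
# pan rim: lid edge circle at z~.153 by bright mask ellipse
E
```

```text
cross [0.6098 0.1574 0.062 ]
hTip [0.6264 0.0624 0.14  ]
h1 [0.6256 0.0435 0.138 ]
h2 [ 0.6197 -0.0532  0.131 ]
lidknob [ 0.6152 -0.1468  0.186 ]
hobFR [ 0.3944 -0.2749  0.062 ]
hobBL [0.7617 0.2998 0.062 ]
hobBR [ 0.7617 -0.2743  0.062 ]
knobR [ 0.4409 -0.1254  0.096 ]
knobRdisc [ 0.4395 -0.133   0.068 ]
```

View pics/w1a.png

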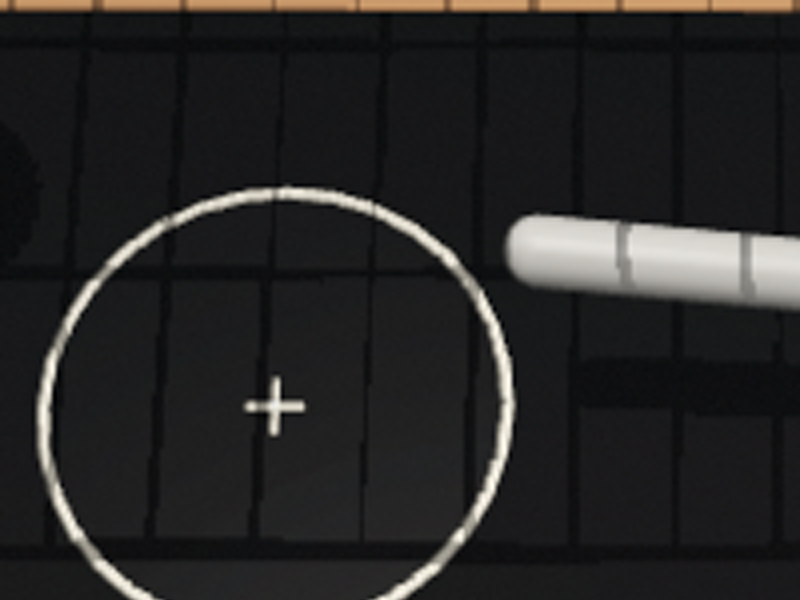

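View pics/w1b.png

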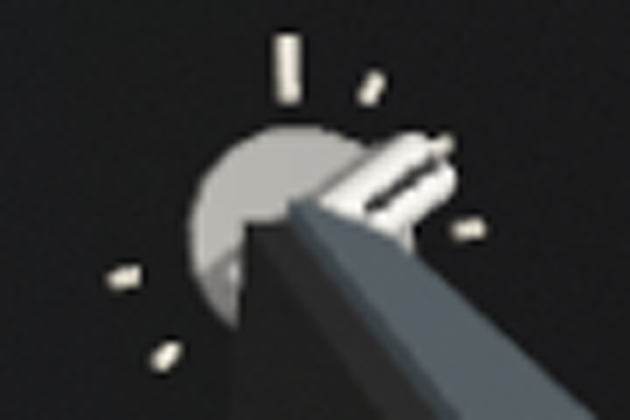

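```bash
python3 - <<'E'
from rig import arm
from h import *
R=rg(50,-3.5,-1); H=np.array([.6225,.001,.135]); tcp=H+.0188*R[:,2]
arm.grip(.055)
arm.move_to([.45,0,.30],R)
arm.move_to(tcp-.10*R[:,2],R)
print(arm.current_t(),np.round(arm.current_joint_positions(),1),np.round(arm.current_force(),2),tcp)
c=arm.get_calibration("wrist"); cv2.imwrite("pics/w2.png",arm.snapshot("wrist")[:,:,::-1])
print(proj(c,H),proj(c,H+.05*R[:,0]),proj(c,H-.05*R[:,0]), proj(c,tcp))
cv2.imwrite("pics/s2.png",arm.snapshot("side")[:,:,::-1])
E
```

```text
6.5333 [-12.   21.8 132.3 157.6  25.4  18.3] [ 0.43 -0.1  -0.89] [0.63693266 0.00106716 0.12295285]
[283.11361738 212.26170476] [283.2652058  141.83614158] [282.97709532 275.68767917] [283.00645579 205.0830566 ]
```

View pics/w2.png

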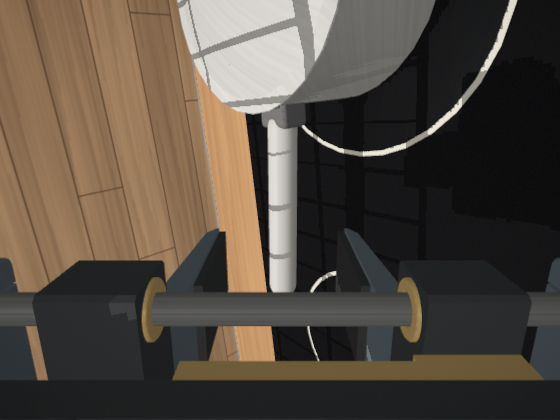

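View pics/s2.png

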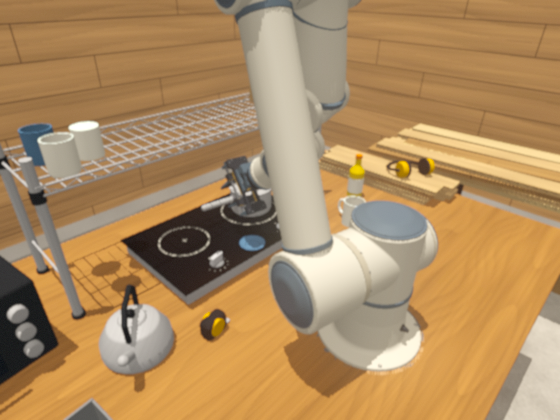

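```bash
python3 - <<'E'
from rig import arm
from h import *
R=rg(50,-3.5,-1); H=np.array([.6225,.001,.135]); tcp=H+.0188*R[:,2]
f0=np.array(arm.current_force())
arm.move_l(tcp,R,feed=.08)
f1=np.array(arm.current_force()); print("contact?",(f1-f0).round(2))
arm.grip(.0)
print(arm.current_t(),arm.current_width(),np.round(np.array(arm.current_force())-f0,2),np.round(arm.current_torque(),2),np.round(arm.current_ee_pos(),4))
cv2.imwrite("pics/w3.png",arm.snapshot("wrist")[:,:,::-1])
E
```

```text
contact? [ 0.67  0.64 -1.07]
8.6667 0.019488996095897163 [ 0.29  0.93 -0.64] [0.05 0.54 0.1 ] [0.6369 0.0011 0.1229]
```

View pics/w3.png

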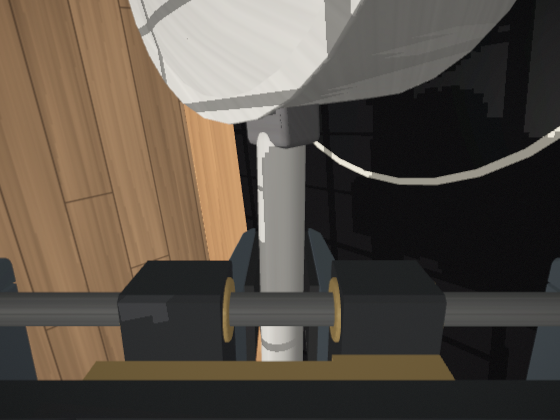

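```bash
python3 - <<'E'
from rig import arm
from h import *
C0=np.array([.6132,-.1507]);C1=np.array([.6097,.1575])
N=6
for k in range(1,N+1):
    s=k/N; yaw=-3.5+s*13.5; a=np.radians(yaw); C=C0+s*(C1-C0)
    H=np.array([C[0]-.152*np.sin(a),C[1]+.152*np.cos(a),.135]); R=rg(50,yaw,-1)
    arm.move_l(H+.0188*R[:,2],R,feed=.06)
    f=np.array(arm.current_force()); print(k,round(arm.current_t(),2),f.round(2),np.round(arm.current_torque(),2),round(arm.current_width(),4),np.round(arm.current_joint_positions(),0))
    if np.linalg.norm(f)>25: print("stop");break
cv2.imwrite("pics/w4.png",arm.snapshot("wrist")[:,:,::-1])
cv2.imwrite("pics/s4.png",arm.snapshot("side")[:,:,::-1])
cv2.imwrite("pics/t4.png",arm.snapshot("top")[:,:,::-1])
E
```

```text
1 9.74 [-0.56  3.85 -1.29] [0.64 0.54 0.6 ] 0.0196 [ -3.  34. 126. 172.  30.  10.]
2 10.77 [ 0.36  4.65 -0.37] [0.65 0.59 0.57] 0.0195 [  4.  34. 125. 178.  30.   7.]
3 11.78 [-0.66  5.65 -1.21] [0.59 0.63 0.58] 0.0198 [ 10.  34. 125. 185.  29.   3.]
4 12.8 [-1.12  5.22 -0.78] [0.55 0.69 0.53] 0.0192 [ 17.  34. 123. 192.  28.  -0.]
5 13.81 [-0.84  4.9  -1.42] [0.53 0.72 0.46] 0.0195 [ 23.  35. 121. 199.  26.  -4.]
6 14.82 [-2.21  4.74 -0.9 ] [0.47 0.73 0.45] 0.0191 [ 28.  35. 118. 207.  25. -10.]
```

View pics/w4.png

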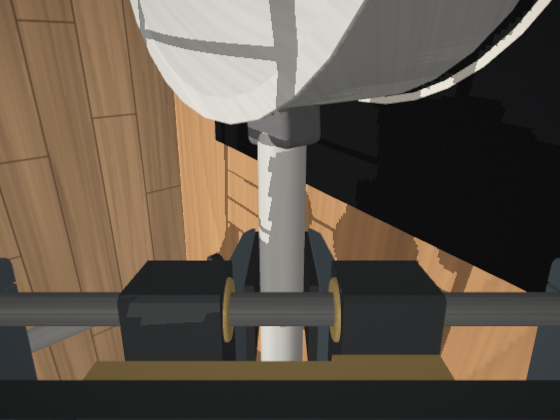

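View pics/s4.png

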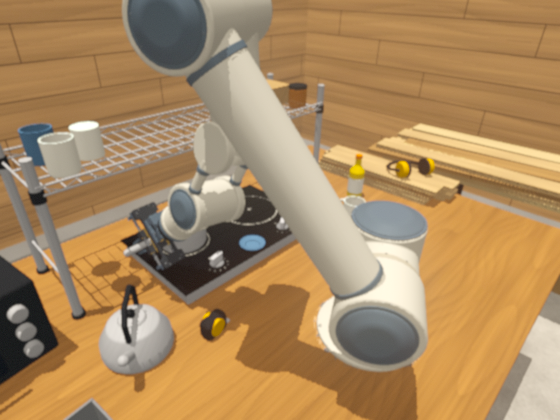

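View pics/t4.png

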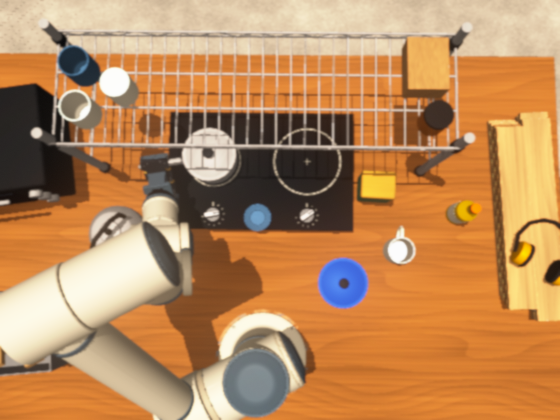

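```bash
python3 - <<'E'
from rig import arm
from h import *
import pickle
R=np.array(arm.current_tool_rot());p=np.array(arm.current_ee_pos())
arm.grip(.055); print(np.round(arm.current_force(),2))
arm.move_l(p-.14*R[:,2],R,feed=.12)
print(np.round(arm.current_ee_pos(),3),np.round(arm.current_joint_positions(),0),np.round(arm.current_force(),2))
for P in [(.43,.2,.30),(.42,.1,.34)]:
    q=arm.solve_ik(P,rg(45,0,-1)); print(None if q is None else np.round(q))
q=arm.solve_ik([.40,0,.36],tilt(25)); print(np.round(q))
E
```

```text
[-0.47 -0.5  -0.17]
[0.493 0.285 0.213] [ 33.  19. 127. 227.  20. -27.] [0.79 0.41 0.49]
[  31.   -1.  124.  -51.   24. -105.]
[   7.  -13.  124.   -4.   24. -168.]
[-14. -12. 109.   7.  59.  74.]
```

```bash
python3 - <<'E'
from rig import arm
from h import *
import pickle
arm.move_joints([28,-2,122,227,20,-27]); print(np.round(arm.current_ee_pos(),3),arm.current_force())
arm.move_joints([8,-10,115,100,20,30]); print(np.round(arm.current_ee_pos(),3))
arm.move_to([.40,0,.36],tilt(25)); arm.grip(.09)
c=arm.get_calibration("wrist"); pickle.dump(c,open("w5.pkl","wb"))
cv2.imwrite("pics/w5.png",arm.snapshot("wrist")[:,:,::-1]); print(arm.current_t())
E
```

```text
[0.527 0.248 0.463] [ 0.59146474 -0.4215487  -0.47993029]
[0.532 0.255 0.565]
22.2083
```

View pics/w5.png

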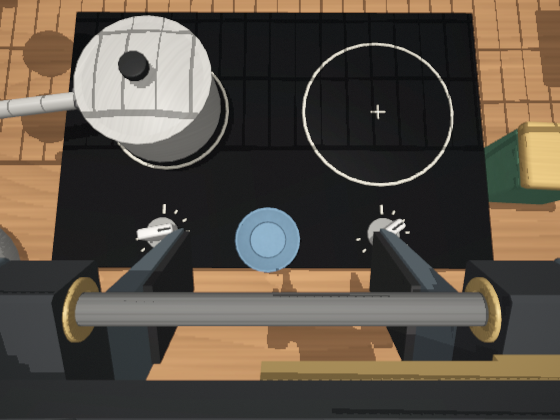

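```bash
python3 - <<'E'
from h import *
import pickle
c=pickle.load(open("w5.pkl","rb"))
im=cv2.imread("pics/w5.png")
cv2.imwrite("pics/w5a.png",cv2.resize(im[90:180,90:240],None,fx=5,fy=5,interpolation=cv2.INTER_CUBIC))
for n,u,v,z in [("lidL",73.5,82,.153),("lidR",212,75,.153),("lidTop",143,15,.153),("lidBot",143,143,.153),("crossL",378,111.5,.062),("lknob",133,66,.186)]:
    print(n,onz(c,u,v,z).round(4))
E
```

```text
lidL [0.6057 0.2396 0.153 ]
lidR [0.6144 0.0805 0.153 ]
lidTop [0.6908 0.1647 0.153 ]
lidBot [0.5328 0.1553 0.153 ]
crossL [ 0.6095 -0.1344  0.062 ]
lknob [0.6067 0.158  0.186 ]
```

View pics/w5a.png

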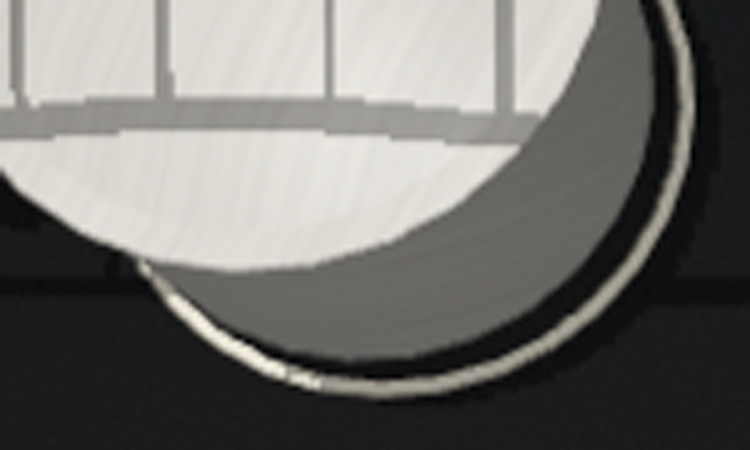

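```bash
cat >> h.py <<'E'
def rk(th):
    a=np.radians(th); x=np.array([np.cos(a),-np.sin(a),0]); z=np.array([0,0,-1.]); return np.column_stack([x,np.cross(z,x),z])
E
python3 - <<'E'
from rig import arm
from h import *
import pickle
c=pickle.load(open("w1.pkl","rb"))
a=onz(c,340+370/7,200+207/7,.096);b=onz(c,340+437/7,200+160/7,.096)
d=b-a; th=np.degrees(np.arctan2(-d[1],d[0])); print(a,b,"theta cw",th)
K=np.array([.4395,-.133,.0])
for t in (60,30,0,-5):
    for P in (K+[0,0,.2],K+[0,0,.074]): print(t,np.round(arm.solve_ik(P,rk(t)),0), np.round(arm.solve_ik(P,rk(t+180)),0))
arm.move_to(K+[0,0,.21],rk(th))
c=arm.get_calibration("wrist"); pickle.dump(c,open("w6.pkl","wb"))
cv2.imwrite("pics/w6.png",arm.snapshot("wrist")[:,:,::-1]); print(arm.current_t(),np.round(arm.current_joint_positions(),0))
print(proj(c,K+[0,0,.096]),proj(c,K+[0,0,.068]))
E
```

```text
[ 0.44142533 -0.13759601  0.096     ] [ 0.44974558 -0.14982884  0.096     ] theta cw 55.77812547017799
60 [-24.  16. 101.  -0.  63. 126.] [-24.  16. 101.  -0.  63. -54.]
60 [-24.  27. 109.  -0.  44. 126.] [-24.  27. 109.  -0.  44. -54.]
30 [-24.  16. 101.  -0.  63.  96.] [-24.  16. 101.  -0.  63. -84.]
30 [-24.  27. 109.  -0.  44.  96.] [-24.  27. 109.  -0.  44. -84.]
0 [-24.  16. 101.  -0.  63.  66.] [ -24.   16.  101.   -0.   63. -114.]
0 [-24.  27. 109.  -0.  44.  66.] [ -24.   27.  109.   -0.   44. -114.]
-5 [-24.  16. 101.  -0.  63.  61.] [ -24.   16.  101.   -0.   63. -119.]
-5 [-24.  27. 109.  -0.  44.  61.] [ -24.   27.  109.   -0.   44. -119.]
23.0917 [-24.  15. 100.   0.  65. 121.]
[282.41370162 200.62493282] [282.33510048 192.30472517]
```

View pics/w6.png

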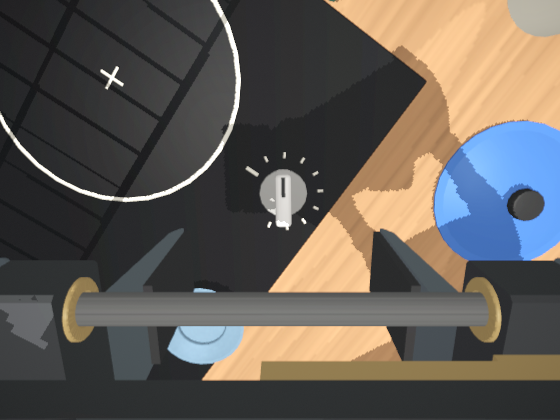

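```bash
python3 - <<'E'
from rig import arm
from h import *
K=np.array([.4395,-.133,.074]); th=55.8
arm.grip(.045)
arm.move_l(K,rk(th),feed=.1)
print(np.round(arm.current_force(),2))
arm.grip(0.0); print(arm.current_width(),np.round(arm.current_force(),2),np.round(arm.current_torque(),2))
for t in (40,25,12,5,0,-1.5):
    arm.move_to(K,rk(t)); print(t,round(arm.current_t(),2),np.round(arm.current_force(),2),np.round(arm.current_torque(),2),arm.current_width())
arm.move_to(K,rk(0)); print(np.round(arm.current_torque(),2))
arm.grip(.045); arm.move_l(K+[0,0,.136],rk(0),feed=.12)
arm.grip(.09)
cv2.imwrite("pics/w7.png",arm.snapshot("wrist")[:,:,::-1]); cv2.imwrite("pics/t7.png",arm.snapshot("top")[:,:,::-1]);print(arm.current_t())
E
```

```text
[ 0.57 -0.04  0.31]
0.013249065113566376 [-6.81 -6.28  7.05] [-1.28  1.32  0.04]
40 26.39 [-6.7  -6.19  5.88] [-1.09  1.24  0.08] 0.012771653145712429
25 26.76 [-5.6  -4.69  6.93] [-0.81  1.09  0.05] 0.012942923087449777
12 27.1 [-5.49 -4.31  5.71] [-0.65  1.05  0.04] 0.012884781081677581
5 27.35 [-5.87 -4.18  5.87] [-0.56  1.04  0.05] 0.012859724606341983
0 27.6 [-5.45 -3.41  6.44] [-0.58  0.98 -0.13] 0.012902240049761685
-1.5 27.85 [-5.5  -3.13  6.57] [-0.63  1.07 -0.76] 0.012962472158034512
[-0.51  1.02 -0.11]
30.9667
```

View pics/w7.png

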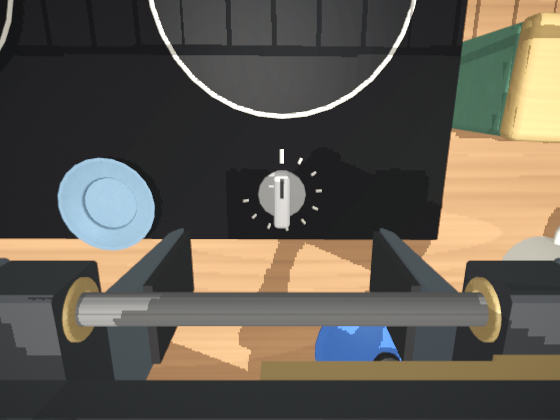

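```bash
python3 - <<'E'
from rig import arm
from h import *
arm.move_to([.40,0,.36],tilt(25)); arm.sleep(.3)
c=arm.get_calibration("wrist");im=arm.snapshot("wrist")[:,:,::-1]
cv2.imwrite("pics/w8.png",im); cv2.imwrite("pics/s8.png",arm.snapshot("side")[:,:,::-1]); print(arm.current_t(),arm.current_force())
E
```

```text
32.2 [0.65266481 0.03783711 0.23107591]
```

View pics/w8.png

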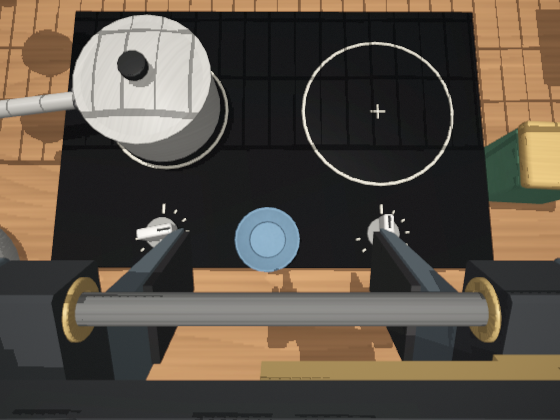

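View pics/s8.png

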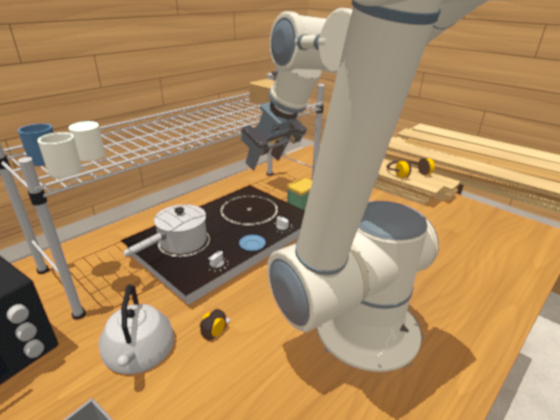

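View pics/t7.png

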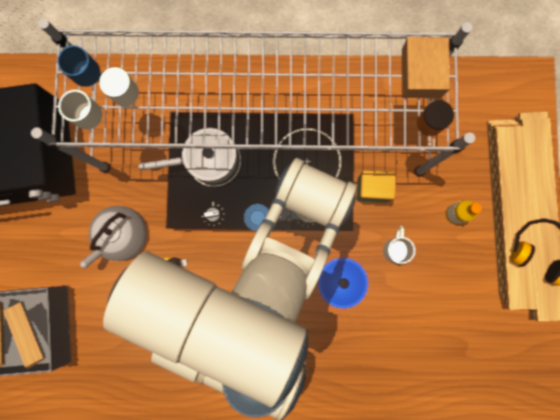

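Pan with its lid on stands inside the small ring, the right knob points to off, and the left knob and the other things look unmoved. Handing in.

```bash
python3 -c "
from rig import arm
arm.sign_off(); print(arm.current_t())"
```

```text
the job is handed in; nothing more can be done
the job is handed in; nothing more can be done
```

The job is done and was handed in at about 32 s of the 69 s allowed. I slid the saucepan by its handle from the large (right) ring to the small (left) one. I then turned the right knob counter-clockwise from about 56° to its end stop at off.

My last checks, all from the camera pictures and force readings:
- **Pan:** the lid centre measured about (0.612, 0.160), against (0.610, 0.157) for the small ring's centre. That offset of about 3 mm is inside the 12.5 mm allowed. The visible front and right part of the base has a clear gap to the ring.
- **Lid and glass:** the lid looks seated. The force on the gripper stayed around 6 N or less at every check during the slide.
- **Knobs:** the right pointer lines up with the off mark, and the torque rose to about 0.76 N m against the stop. The left knob looks unchanged.
- **Other things:** the kettle, mug, tea tin, spoon rest, glue bottle and tape measure look unmoved. I saw no sign of contact with the rack in the pictures or the forces.

One small disagreement: when the gripper closed on the knob, it took about 11 N because it was slightly off centre. No check failed.

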